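Let two thread reels out of the lever dispenser

TASK

Let the red and the blue reel of thread out of the dispenser, in either order: for each, press down the black pad at the back of its lane with the fingertips so that the orange gate lifts, keep it down until the reel has rolled into the catch trough at the front, then let the gate fall shut again. Leave the green reel in its lane, do not touch any reel or gate with the robot, and leave the things standing round about where they are.

Things in the scene. Friction and masses are not known exactly. Their poses are not given: they have to be found in the camera images.
- dispenser: White thread dispenser, fixed, 178 x 236 x 115 mm high. Origin on the surface below the lever pivots, in the middle lane; +x to the back (pads), +z up. Three lanes, 44 mm wide, at y = +70, 0, -70 mm, slope down to the front (-x); lane floors 46 to 70 mm high, divider tops 78 mm. Orange gates at x = -75 mm, 8 mm over the lane floor, hold back the reels.
- trough (a point): Middle of the floor of the open catch trough along the dispenser's front, 15 mm above the surface; inside 49 mm (dispenser x -136 to -87 mm) by 224 mm, front and end walls 42 mm high.
- lever_1 (a joint): Rocking lever of lane 1 (dispenser y = +70 mm). 0 = pad up and gate shut, 0.42 rad = pad fully down against its stop and gate fully open. The gate clears the reel from about 0.3 rad. Pivot at dispenser x = 0, 104 mm up, axis across the dispenser; a spring brings it back: about 1.5 N on the pad starts it, about 4 N holds it fully down.
- pad_1 (a point): Middle of the top of the black ribbed press pad of lane 1, 32 x 36 mm, 6 mm thick, 109 mm above the surface at rest, 78 mm behind the pivot, straight behind its lane (dispenser y = +70 mm). Pressed fully down, this point sinks by about 32 mm and shifts about 5 mm toward the front. Free space below it and 34 mm between neighbouring pads.
- gate_1 (a point): Middle of the lower edge of the orange gate tongue of lane 1, 18 mm wide, 4 mm thick, 52 mm high, rigid with the front end of lever 1; 8 mm above the lane floor when shut. It rises about 30 mm when the pad is pressed fully down.
- lever_2 (a joint): Rocking lever of lane 2 (dispenser y = 0 mm). 0 = pad up and gate shut, 0.42 rad = pad fully down against its stop and gate fully open. The gate clears the reel from about 0.3 rad. Pivot at dispenser x = 0, 104 mm up, axis across the dispenser; a spring brings it back: about 1.5 N on the pad starts it, about 4 N holds it fully down.
- pad_2 (a point): Middle of the top of the black ribbed press pad of lane 2, 32 x 36 mm, 6 mm thick, 109 mm above the surface at rest, 78 mm behind the pivot, straight behind its lane (dispenser y = 0 mm). Pressed fully down, this point sinks by about 32 mm and shifts about 5 mm toward the front. Free space below it and 34 mm between neighbouring pads.
- gate_2 (a point): Middle of the lower edge of the orange gate tongue of lane 2, 18 mm wide, 4 mm thick, 52 mm high, rigid with the front end of lever 2; 8 mm above the lane floor when shut. It rises about 30 mm when the pad is pressed fully down.
- lever_3 (a joint): Rocking lever of lane 3 (dispenser y = -70 mm). 0 = pad up and gate shut, 0.42 rad = pad fully down against its stop and gate fully open. The gate clears the reel from about 0.3 rad. Pivot at dispenser x = 0, 104 mm up, axis across the dispenser; a spring brings it back: about 1.5 N on the pad starts it, about 4 N holds it fully down.
- pad_3 (a point): Middle of the top of the black ribbed press pad of lane 3, 32 x 36 mm, 6 mm thick, 109 mm above the surface at rest, 78 mm behind the pivot, straight behind its lane (dispenser y = -70 mm). Pressed fully down, this point sinks by about 32 mm and shifts about 5 mm toward the front. Free space below it and 34 mm between neighbouring pads.
- gate_3 (a point): Middle of the lower edge of the orange gate tongue of lane 3, 18 mm wide, 4 mm thick, 52 mm high, rigid with the front end of lever 3; 8 mm above the lane floor when shut. It rises about 30 mm when the pad is pressed fully down.
- reel_red_mid (a point): Centre of the red thread reel.
- reel_red: Reel of red thread, wooden flanges 28 mm across, 39 mm long, about 20 g, lying across one of the three lanes (which one varies) behind its gate; it rolls down by itself into the trough, in under a second, once the gate is open. Origin at the middle of one flange's outer face, z along the reel's axis.
- reel_blue_mid (a point): Centre of the blue thread reel.
- reel_blue: Reel of blue thread, wooden flanges 28 mm across, 39 mm long, about 20 g, lying across one of the three lanes (which one varies) behind its gate; it rolls down by itself into the trough, in under a second, once the gate is open. Origin at the middle of one flange's outer face, z along the reel's axis.
- reel_green_mid (a point): Centre of the green thread reel.
- reel_green: Reel of green thread, wooden flanges 28 mm across, 39 mm long, about 20 g, lying across one of the three lanes (which one varies) behind its gate; it rolls down by itself into the trough, in under a second, once the gate is open. Origin at the middle of one flange's outer face, z along the reel's axis.
- detergent: White detergent jug with orange cap, 67 x 125 x 242 mm, standing by; origin under its centre.
- soap_pump: Pump bottle of hand soap, 48 x 75 x 187 mm, standing by; origin under its centre.
- lint_roller: Lying lint roller, 225 x 42 x 42 mm, standing by; origin under its centre.
- tape_measure: Yellow tape measure, 77 x 35 x 56 mm, standing by; origin under its centre.
- soap: Pink bar of soap, 51 x 80 x 24 mm, standing by; origin under its centre.
- masking_tape: Roll of masking tape, 98 x 96 x 25 mm, standing by; origin under its centre.

How it is judged (in metres and radians):
At the end, for the whole second after the job is handed in: Red and blue reel at rest (under 0.03 m/s) in the catch trough of the dispenser, all three levers back within 0.06 rad of shut, the green reel within 15 mm of its starting place (x of reel_red_mid in the frame of dispenser between -0.14 and -0.09 m and y of reel_red_mid in the frame of dispenser between -0.118 and 0.118 m and z of each of reel_red_mid, reel_blue_mid in the frame of dispenser below 0.045 m and linear speed of each of reel_red, reel_blue below 0.03 m/s and x of reel_blue_mid in the frame of dispenser between -0.14 and -0.09 m and y of reel_blue_mid in the frame of dispenser between -0.118 and 0.118 m and value of joint each of lever_1, lever_2, lever_3 below 0.06 rad and distance of reel_green_mid from where it was at the start of the episode below 0.015 m); the robot touches nothing.
It fails at once if the robot touches a reel (contact force between any of the fingers, the arm and reel_red above 0.3 N or contact force between any of the fingers, the arm and reel_blue above 0.3 N or contact force between any of the fingers, the arm and reel_green above 0.3 N).
It fails at once if the robot touches a gate instead of the press pad (contact force between any of the fingers, the arm and lever_1_c0 above 0.3 N or contact force between any of the fingers, the arm and lever_1_c1 above 0.3 N or contact force between any of the fingers, the arm and lever_2_c0 above 0.3 N or contact force between any of the fingers, the arm and lever_2_c1 above 0.3 N or contact force between any of the fingers, the arm and lever_3_c0 above 0.3 N or contact force between any of the fingers, the arm and lever_3_c1 above 0.3 N).
It fails at once if a reel is lifted out of the dispenser (its centre over 100 mm up; it starts at 66 mm) (z of any of reel_red_mid, reel_blue_mid, reel_green_mid in the frame of dispenser above 0.1 m).
It fails at once if the green reel leaves its place by more than 15 mm (distance of reel_green_mid from where it was at the start of the episode above 0.015 m).
It fails at once if a thing standing by is moved by more than 20 mm (distance of any of detergent, soap_pump, lint_roller, tape_measure, soap, masking_tape from where it was at the start of the episode above 0.02 m).
It also fails if it takes over 40 s, if anything falls off the work surface, if the arm or the gripper's body presses on something with over 40 N, if the wrist force passes 120 N, or if a joint passes its speed limit or range.

ROBOT

A 7-joint arm with a two-finger parallel gripper is mounted at the origin on a cart in front of the work surface, level with it; the furniture and walls round the work are solid. World frame = base frame: x ahead of the robot, y to its left, z up, the work surface at z = 0. Lengths are in mm, angles in rad, forces in N, time in s.
With the tool pointing down it reaches from about 400 to 875 mm from the base axis. Payload 19.3 kg.
Tool frame: the origin (TCP) lies at the very end of the fingers, on their centre line; the grasp point (between the pads) lies 19 mm behind it; z points along the fingers, y is the line along which they close (so a half turn about z gives the same grasp; the last joint's range is limited). The gripper opens to 85 mm and grips with 20 to 120 N. Pads are 22 mm wide; open, the fingers measure 114 mm over their backs; the gripper's body (76 mm by 85 mm) begins 54 mm behind the grasp point. The pads swing forward as they close: fully open they stand 13 mm farther back than shut.
Start: joints at [-0.07, 0.521, -0.036, 1.599, 0.021, 1.021, -0.113], TCP at [624.992, -0.025, 231.291] pointing down, gripper open.
Joint ranges: [-2.91, 2.91], [-0.3, 2.13], [-1.5, 1.42], [0.17, 2.43], [-1.26, 4.41], [0.16, 1.93], [-2.52, 2.52]. Speed limits (rad/s): [1.89, 1.89, 2.39, 2.39, 3.01, 3.01, 3.01].

INTERFACE

Orientations are given as a unit quaternion [w, x, y, z].
In Python, from bench import robot gives the robot as it stands.
- The arm moves only by the tool apply_moves, never from a script. Its argument "plan" is a list of rows, each a list of 3 entries, a list of its own where there are three numbers: the shift along the tool's x, y, z in cm, then the turn about the tool's z in units of 8 degrees (1.0 is 8 degrees), then the closure, from -1 (fully open) to 1 (shut). A call has 1 to 20 rows; each row is the pose to reach, as a shift and turn from the pose commanded when the call began, along the tool's axes at that moment; what a row does not reach only later rows make up. A row lasts 1/10 s, in which the tool goes at most 50 mm and 8.59 degrees, less where a joint would pass 70% of its speed; a pose out of reach is approached as far as the arm can. A call with a gripper value outside its range is refused whole. The fingers move at their own pace and stop on an object; the grip force is fixed at half the most. Time passes only in rows, so rows that repeat a pose let the fingers close. It gives the time, the measured TCP pose, the force, the opening and the grip force at its end, in the units of the state.
- robot.sense(): the state, without advancing time (a new reading comes with each control period).
- robot.capture(name): name is "scene" or "top"; returns (picture, depth): 400x640x3 uint8, red, green, blue; 400x640 float32, mm along the optical axis (not along the pixel's ray), 0 where there is no reading.
- robot.camera_params(name): a dict with "fx", "fy", "cx", "cy" (pixels), "dist" ([k1, k2, p1, p2, k3] as OpenCV has them; the pictures are not rectified), "world_from_camera" (4x4, takes a point from camera to world coordinates). Camera axes: x right, y up, looking along -z (the intrinsics and any distortion apply to the point x, -y, -z); pixel columns grow to the right and rows downward; lengths in mm; the calibration is good to about 2 mm. A picture is of the moment at which its call begins. camera_params takes no time and is no camera call.
- robot.finish_job(): hands the job in; it is judged then, once.
The state is a dict: "t": time; "joint_positions": joint angles; "qvel": joint speeds; "effort": joint torques, N m; "eef_pos": TCP position; "ee_rot": TCP orientation; "wrist_force": force on the tool from outside, world axes, zero at the start; "torque": the same for the moment, N m; "gripper_width": finger opening in mm; "finger_force": force on a finger pad.
Only numpy, scipy, OpenCV 4.12 (cv2) and the standard library are available. Lean on these libraries where they do the work, as an engineer would, in place of code of your own. Each camera call takes 0.05 s, during which the arm holds its last target. There are 200 camera calls.

## Working session

There is one attempt and no reset: what is moved stays moved. The work goes in short steps, Python scripts to look and compute and a tool call to move; the robot and the scene stay as the last step left them, time stands still between calls to the robot, and variables do not carry over. Pictures are saved under pics/ and viewed, at most 10 in all, crops included, and the job is handed in when it is done.

Besides the shell and the picture viewer there is one more tool, called after "Emit:" by a JSON object that holds its "name" and its "arguments". apply_moves: Moves the arm, as the interface text tells. Its arguments: {"type":"object","properties":{"plan":{"type":"array"}},"required":["plan"]}

```bash
mkdir -p pics; cat > h.py <<'E'
import numpy as np,cv2
from bench import robot
def cap(n):
    p,d=robot.capture(n); return p,d,robot.camera_params(n)
def world(uv,depth,c):
    K=np.array([[c['fx'],0,c['cx']],[0,c['fy'],c['cy']],[0,0,1]]);uv=np.float64(uv).reshape(-1,1,2)
    n=cv2.undistortPoints(uv,K,np.float64(c['dist']))[:,0]
    z=np.ravel(depth); P=np.c_[n[:,0]*z,-n[:,1]*z,-z,np.ones(len(z))]
    return (P@np.array(c['world_from_camera']).T)[:,:3]
E
python3 - <<'E'
from h import *
for n in('scene','top'):
    p,d,c=cap(n); cv2.imwrite(f'pics/{n}.png',p[...,::-1]); np.savez(n+'.npz',p=p,d=d); print(np.round(c['world_from_camera'],2),c['fx'],c['dist'])
s=robot.sense(); print(s['eef_pos'],s['ee_rot'],s['gripper_width'],s['wrist_force'],s['t'])
E
```

```text
[[-9.2000e-01  1.7000e-01 -3.7000e-01  1.4884e+02]
 [-4.0000e-01 -4.3000e-01  8.1000e-01  7.5880e+02]
 [-2.0000e-02  8.9000e-01  4.6000e-01  5.8152e+02]
 [ 0.0000e+00  0.0000e+00  0.0000e+00  1.0000e+00]] 415.57582667235584 [-0.03967465  0.          0.          0.          0.        ]
[[ 3.0000e-02  9.8000e-01 -1.9000e-01  2.9916e+02]
 [-1.0000e+00  3.0000e-02  2.0000e-02 -1.0679e+02]
 [ 2.0000e-02  1.9000e-01  9.8000e-01  1.4641e+03]
 [ 0.0000e+00  0.0000e+00  0.0000e+00  1.0000e+00]] 467.42437596274226 [-0.08424709  0.          0.          0.          0.        ]
[ 6.24724861e+02 -6.91646957e-02  2.30806648e+02] [-3.10962555e-04  7.07137237e-01  7.07076166e-01 -3.56380456e-04] 85.53539915333162 [0.10781938 1.08231485 0.18388298] 0.1
```

View pics/top.png

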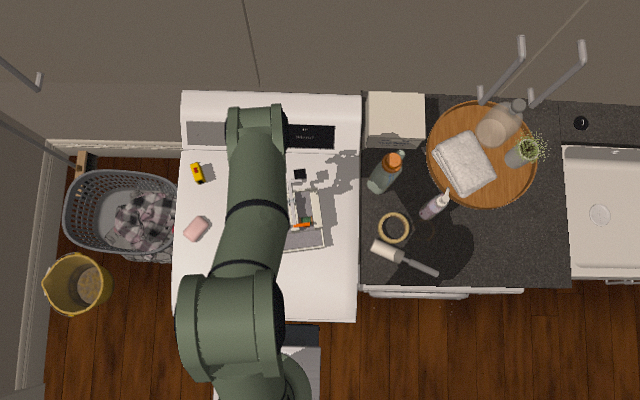

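View pics/scene.png

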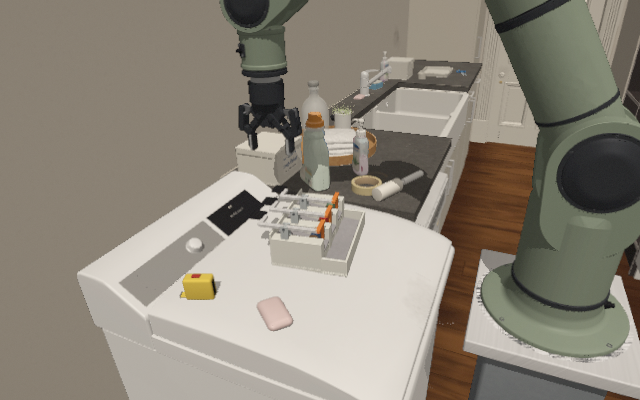

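The top view shows the arm covering most of the dispenser (visible around (305,215)). The scene view shows it at (315,235), with orange gates at (325,215) and black pads at (265,200). I'll move the arm aside (+y) and shut the gripper.

Emit:
{"name": "apply_moves", "arguments": {"plan": [[[5,0,0],0,1],[[10,0,0],0,1],[[15,0,0],0,1],[[20,0,0],0,1],[[25,0,0],0,1],[[25,0,0],0,1],[[25,0,0],0,1],[[25,0,0],0,1]]}}

```text
t: 0.9
eef_pos: [625.1, 248.9, 231.0]
ee_rot: [0.0, 0.707, 0.707, -0.0]
wrist_force: [-0.1, -0.5, 1.1]
gripper_width: -0.1
finger_force: 0.0
```

```bash
python3 - <<'E'
from h import *
ims=[]
for n in('top','scene'):
    p,d,c=cap(n); np.savez(n+'2.npz',p=p,d=d)
    q=p[130:270,240:400] if n=='top' else p[160:280,240:400]
    ims.append(cv2.resize(q,None,fx=4.5 if n=='scene' else 4,fy=4.5 if n=='scene' else 4,interpolation=cv2.INTER_CUBIC))
    cv2.imwrite(f'pics/{n}2.png',ims[-1][...,::-1])
    hsv=cv2.cvtColor(p,cv2.COLOR_RGB2HSV)
    ok=np.zeros(p.shape[:2],bool)
    ok[130:270,270:360]=1
    if n=='scene': ok[:]=0; ok[180:250,240:370]=1
    v=hsv[...,2];s=hsv[...,1];h=hsv[...,0]
    for nm,m in dict(black=(v<45),orange=(h>5)&(h<18)&(s>170)&(v>120),red=((h<4)|(h>174))&(s>140)&(v>60),blue=(h>95)&(h<130)&(s>110),green=(h>40)&(h<85)&(s>90)).items():
        k,l,st,ce=cv2.connectedComponentsWithStats((m&ok).astype(np.uint8))
        for i in range(1,k):
            if st[i,4]<5: continue
            yy,xx=np.nonzero(l==i); dd=d[yy,xx]; g=dd>0
            W=world(np.c_[xx,yy][g],dd[g],c)
            print(n,nm,st[i],np.round(ce[i],1),np.round(np.median(W,0),0) if g.any() else None)
print(robot.sense()['eef_pos'],robot.sense()['t'],robot.sense()['gripper_width'])
E
```

```text
top black [278 130  56  19 975] [306.1 138.5] [813. -98.  -4.]
top black [294 169  12  10 105] [299.6 173.6] [662. -81. 108.]
top black [271 172  12  10 102] [276.5 176.5] [651. -12. 108.]
top orange [294 222  16   5  55] [302.1 224.4] [509. -93. 106.]
top orange [270 225  16   5  57] [278.3 227.3] [499. -24. 105.]
top red [278 220  10   7  41] [282.4 222.5] [517. -35.  76.]
top blue [311 144   2   4   5] [311.8 145.4] [ 795. -116.  -16.]
top blue [294 170   4   4   7] [295.9 171. ] [671. -69. 106.]
scene black [273 186  14   7  63] [279.  188.4] [661. -75. 108.]
scene black [240 191  37  34 591] [251.8 206.5] [ 802. -125.    1.]
scene orange [332 192   7  16  69] [335.4 199.1] [510. -96. 105.]
scene orange [325 205   7  17  66] [328.4 212.7] [498. -24. 106.]
scene orange [317 219   9  19  89] [321.  227.3] [487.  43. 105.]
scene red [320 218   8   4  15] [324.8 218.9] [510. -28.  75.]
[625.31847035 248.53571685 231.32219772] 1.0 -0.062048446102824915
```

View pics/top2.png

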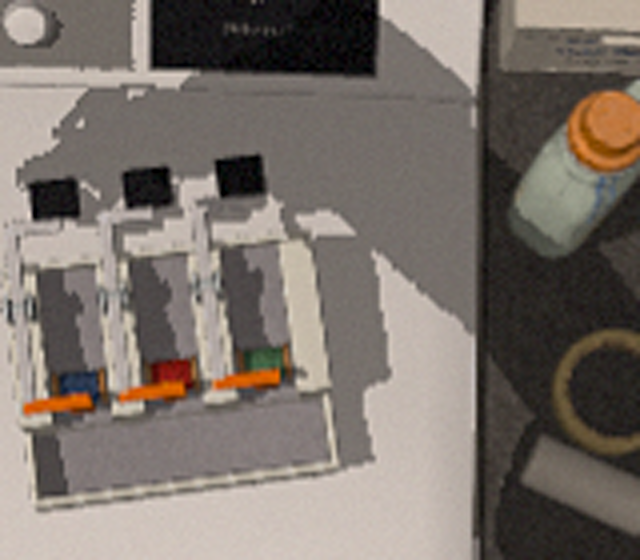

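View pics/scene2.png

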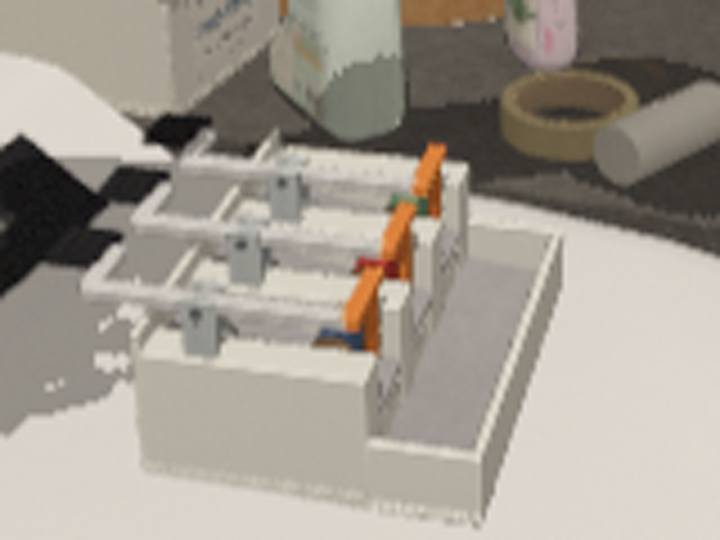

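Lane 1 (left, y≈+57) holds blue, lane 2 red and lane 3 (right) green. In the top crop, the pads are at (54,199), (148,187) and (240,175). I'll now refine the pad centres from both views.

```bash
python3 - <<'E'
from h import *
for n in('top','scene'):
    f=np.load(n+'2.npz'); p,d=f['p'],f['d']; c=robot.camera_params(n)
    yy,xx=np.nonzero((p.max(2)<60)&(d>0)); W=world(np.c_[xx,yy],d[yy,xx],c)
    g=(W[:,2]>95)&(W[:,2]<120)&(abs(W[:,0]-650)<50)&(W[:,1]>-120)&(W[:,1]<100)
    W=W[g]
    for y in(-81,-12,57):
        w=W[abs(W[:,1]-y)<25]; print(n,len(w),w.mean(0).round(1),w.min(0).round(),w.max(0).round())
E
```

```text
top 107 [662.8 -80.7 107.6] [649. -97. 101.] [678. -63. 114.]
top 107 [651.3 -11.6 107.8] [637. -29. 102.] [667.   5. 115.]
top 108 [640.6  57.4 108. ] [624.  40. 101.] [655.  76. 115.]
scene 69 [662.  -75.5 108.1] [648. -96. 104.] [679. -58. 110.]
scene 80 [652.3  -6.4 108.4] [638. -28. 105.] [667.  12. 111.]
scene 96 [641.2  61.6 108.5] [626.  43. 106.] [659.  80. 111.]
```

Emit:
{"name": "apply_moves", "arguments": {"plan": [[[-2,0.2,0],1,1],[[-4,0.4,0],2,1],[[-6,0.6,0],3,1],[[-8,0.8,0],4,1],[[-10,1,0],5,1],[[-12,1.2,0],6,1],[[-14,1.4,0],7,1],[[-16,1.6,0],8,1],[[-18,1.8,0],9,1],[[-19.1,1.9,0],10.1,1],[[-19.1,1.9,3],10.1,1],[[-19.1,1.9,6],10.1,1],[[-19.1,1.9,9],10.1,1],[[-19.1,1.9,10],10.1,1],[[-19.1,1.9,10],10.1,1],[[-19.1,1.9,10],10.1,1]]}}

```text
t: 2.6
eef_pos: [644.7, 58.5, 132.6]
ee_rot: [-0.0, 0.997, 0.08, 0.001]
wrist_force: [1.4, 1.4, 0.3]
gripper_width: -0.4
finger_force: 0.0
```

```bash
python3 - <<'E'
from h import *
ims=[]
p,d,c=cap('scene'); q=p[100:280,200:400]
cv2.imwrite('pics/s3.png',cv2.resize(q,(800,600) and (660,594),interpolation=cv2.INTER_CUBIC)[...,::-1])
s=robot.sense();print(s['eef_pos'],s['ee_rot'])
E
```

```text
[644.79884123  58.72094231 132.90903304] [-8.23032567e-05  9.96800349e-01  7.99252225e-02  1.00819272e-03]
```

View pics/s3.png

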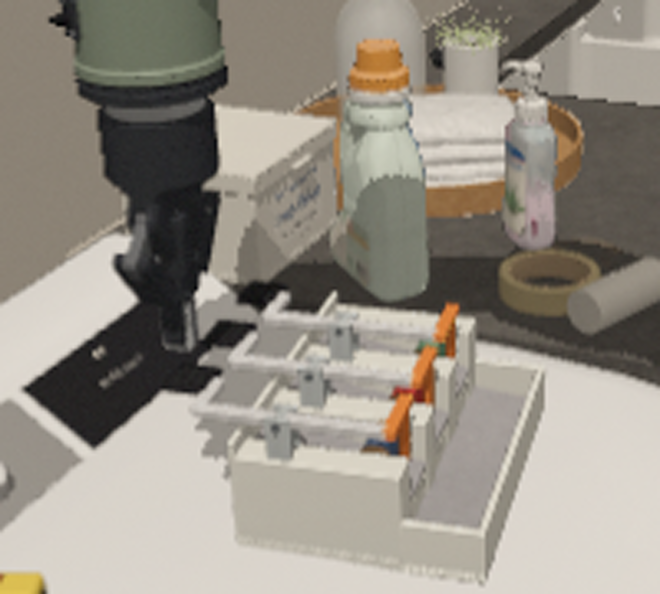

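Fingertips at (180,350) hover over pad 1, clear of the lever bars. Next I'll press it down.

Emit:
{"name": "apply_moves", "arguments": {"plan": [[[0,0,1],0,1],[[0,0,2],0,1],[[0,0,3],0,1],[[0,0,4],0,1],[[0,0,4.6],0,1],[[0,0,5],0,1],[[0,0,5.2],0,1],[[0,0,5.2],0,1],[[0,0,5.2],0,1],[[0,0,5.2],0,1],[[0,0,5.2],0,1],[[0,0,5.2],0,1],[[0,0,5.2],0,1],[[0,0,5.2],0,1],[[0,0,5.2],0,1],[[0,0,5.2],0,1]]}}

```text
t: 4.25
eef_pos: [644.0, 59.0, 79.3]
ee_rot: [0.0, 0.997, 0.08, 0.0]
wrist_force: [-0.2, -0.1, 4.4]
gripper_width: 0.2
finger_force: 1.8
```

```bash
python3 - <<'E'
from h import *
p,d,c=cap('scene'); q=p[100:280,200:400]
cv2.imwrite('pics/s4.png',cv2.resize(q,(660,594),interpolation=cv2.INTER_CUBIC)[...,::-1])
E
```

```text
(no output)
```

View pics/s4.png

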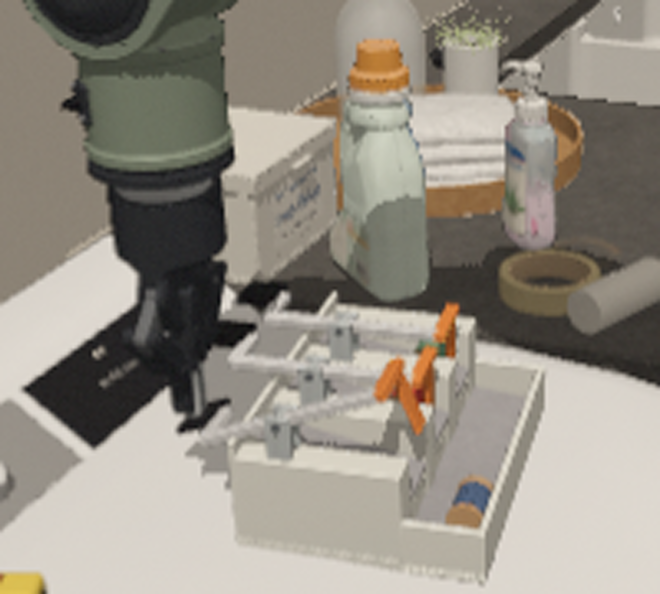

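The blue reel lies in the trough at (470,500) with gate 1 lifted. Now I release pad 1 and move over to pad 2.

Emit:
{"name": "apply_moves", "arguments": {"plan": [[[0,0,-1],0,1],[[0,0,-2],0,1],[[0,0,-3],0,1],[[0,0,-4],0,1],[[0,0,-6],0,1],[[0,0,-7],0,1],[[0,2,-7],0,1],[[0,4,-7],0,1],[[0,6,-7],0,1],[[0,7,-7],0,1],[[0,7,-6],0,1],[[0,7,-5.2],0,1],[[0,7,-5.2],0,1],[[0,7,-5.2],0,1]]}}

```text
t: 5.7
eef_pos: [655.0, -9.1, 130.8]
ee_rot: [-0.0, 0.997, 0.081, -0.0]
wrist_force: [-0.0, -0.6, -0.1]
gripper_width: -0.2
finger_force: 0.0
```

```bash
python3 - <<'E'
from h import *
p,d,c=cap('scene'); q=p[100:280,200:400]
cv2.imwrite('pics/s5.png',cv2.resize(q,(660,594),interpolation=cv2.INTER_CUBIC)[...,::-1])
E
```

```text
(no output)
```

View pics/s5.png

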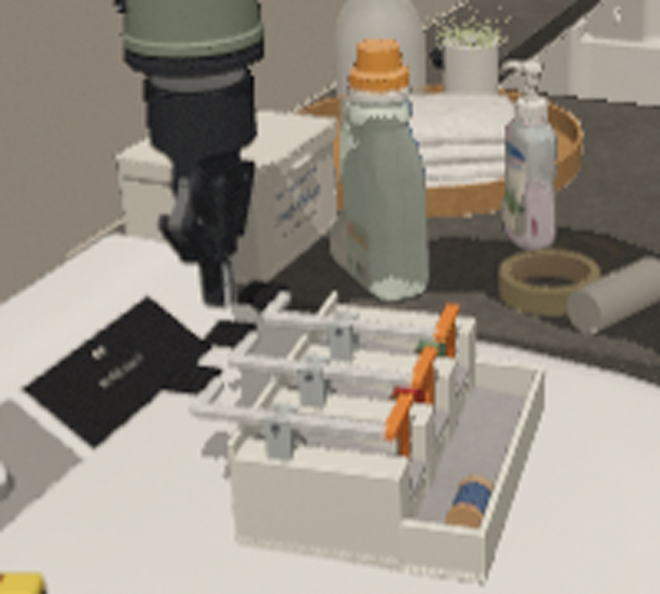

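Gate 1 is shut again and the tip at (218,305) is over pad 2, offset the same way as it was over pad 1. I'll press it.

Emit:
{"name": "apply_moves", "arguments": {"plan": [[[0,0,1],0,1],[[0,0,2],0,1],[[0,0,3],0,1],[[0,0,4],0,1],[[0,0,4.6],0,1],[[0,0,5],0,1],[[0,0,5.2],0,1],[[0,0,5.2],0,1],[[0,0,5.2],0,1],[[0,0,5.2],0,1],[[0,0,5.2],0,1],[[0,0,5.2],0,1],[[0,0,5.2],0,1],[[0,0,5.2],0,1],[[0,0,5.2],0,1],[[0,0,5.2],0,1]]}}

```text
t: 7.35
eef_pos: [655.2, -10.1, 79.3]
ee_rot: [0.0, 0.997, 0.08, 0.0]
wrist_force: [-0.0, -0.3, 3.9]
gripper_width: -0.0
finger_force: 1.8
```

```bash
python3 - <<'E'
from h import *
p,d,c=cap('scene'); q=p[100:280,200:400]
cv2.imwrite('pics/s6.png',cv2.resize(q,(660,594),interpolation=cv2.INTER_CUBIC)[...,::-1])
E
```

```text
(no output)
```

View pics/s6.png

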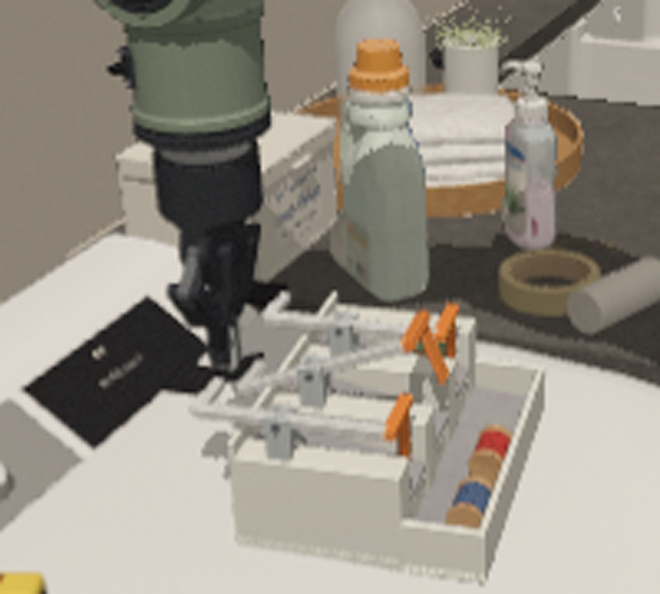

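The red reel at (490,450) is in the trough beside the blue one. I'll release pad 2 and retract.

Emit:
{"name": "apply_moves", "arguments": {"plan": [[[0,0,-1],0,1],[[0,0,-2],0,1],[[0,0,-3],0,1],[[0,0,-4],0,1],[[0,0,-6],0,1],[[0,0,-9],0,1],[[0,0,-12],0,1],[[0,0,-15],0,1],[[0,0,-15],0,1],[[0,0,-15],0,1],[[0,0,-15],0,1],[[0,0,-15],0,1],[[0,0,-15],0,1],[[0,0,-15],0,1]]}}

```text
t: 8.8
eef_pos: [655.0, -10.2, 228.9]
ee_rot: [0.0, 0.997, 0.08, -0.0]
wrist_force: [-0.7, -0.4, 0.2]
gripper_width: 0.2
finger_force: 0.0
```

```bash
python3 - <<'E'
from h import *
p,d,c=cap('scene'); q=p[100:280,200:400]
cv2.imwrite('pics/s7.png',cv2.resize(q,(660,594),interpolation=cv2.INTER_CUBIC)[...,::-1])
E
```

```text
(no output)
```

View pics/s7.png

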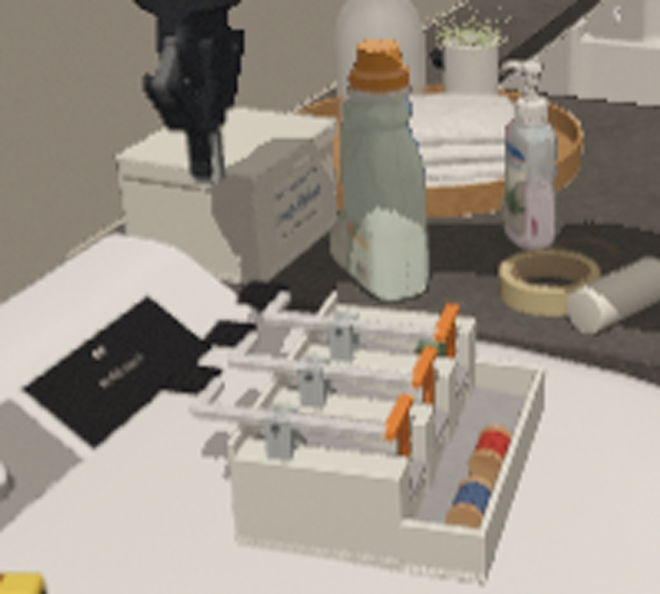

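All three gates are shut, red (490,450) and blue (470,500) are in the trough, and green (430,347) is still in its lane.

```bash
python3 -c "
from bench import robot
print(robot.finish_job())"
```

```text
the job is handed in; nothing more can be done
None
```

I let the red and blue reels into the trough, all three gates are shut again and the green reel is still in its lane; I handed the job in at about 9 s, but it returned no verdict.

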